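# Open the sample tray and stand the stirring rod in the open vial

## Robot

A 6-joint arm with a two-finger parallel gripper is mounted at the origin on a cart in front of the work surface, level with it; the furniture and walls round the work are solid. World frame = base frame: x ahead of the robot, y to its left, z up, the work surface at z = 0. Lengths are in m, angles in rad, forces in N, time in s.
With the tool pointing down it reaches from about 0.25 to 0.725 m from the base axis. Payload 4 kg.
Tool frame: the origin (TCP) lies midway between the tips of the shut fingers; the grasp point (between the pads) lies 19 mm behind it; z points along the fingers, y is the direction in which the jaws open and shut (so a half turn about z gives the same grasp; the last joint's range is limited). The gripper opens to 85 mm and grips with 20 to 120 N. Pads are 22 mm wide; open, the fingers measure 114 mm over their backs; the gripper's body (76 mm by 85 mm) begins 54 mm behind the grasp point. The pads swing forward as they close: fully open they stand 13 mm farther back than shut.
Start: joints at [1.314, 0.241, 0.005, 1.335, 0, 1.571], TCP at [0.127, 0.484, 0.231] pointing down, gripper open.
Joint ranges: [-2.72, 2.72], [-1.05, 1.87], [-1.09, 1.28], [-1.99, 2.15], [-1.42, 1.44], [-3.14, 3.14]. Speed limits (rad/s): [2.79, 2.79, 3.14, 3.14, 3.14, 3.14].

## Interface

Orientations are given as a unit quaternion [x, y, z, w].
In Python, from workcell import get_obs, camera, camera_model, job_done, masks_of gives the robot as it stands.
- The arm moves only by the tool jog_arm, never from a script. Its argument "deltas" is a list that holds one entry, the list of rows, each a list of 7 numbers: the shift along the tool's x, y, z in mm, then the turn, a rotation vector about the tool's x, y, z in degrees, then the finger opening in mm, from 0 to 85.4. A call has 1 to 5 rows; each row shifts and turns the pose as measured when the row begins, along the tool's axes as they then stand; what a row does not reach is not made up. A row lasts 1/10 s, in which the tool goes at most 50 mm and 8.59 degrees, less where a joint would pass 70% of its speed; a pose out of reach is approached as far as the arm can. A call with a gripper value outside its range is refused whole. The fingers move at their own pace and stop on an object; the grip force is fixed at half the most. Time passes only in rows, so rows that do not move let the fingers close. It gives the time, the measured TCP pose, the force and the opening at its end, in the units of the state.
- get_obs(): the state, without advancing time (a new reading comes with each control period).
- camera(name): name is "side" or "top"; returns the picture (480x640x3 uint8, red, green, blue); there is no depth.
- camera_model(name): a dict with "fovy" (degrees; the focal length in pixels is half the picture's height over the tangent of half this angle, whatever the lens; pixels are square), "cx", "cy" (the principal point, pixels), "pose" (4x4, takes a point from camera to world coordinates). Camera axes: x right, y down, z forward; pixel columns grow to the right and rows downward; lengths in m; the calibration is good to about 2 mm. A picture is of the moment at which its call begins. camera_model takes no time and is no camera call.
- job_done(): hands the job in, once; it reports no verdict.
Trained networks look in the newest picture that a camera, given by its name, has taken for a name from the list of things; names that differ only in an ending like _2 or _b are one class to them, and where a whole thing is asked for, a point or a joint stands for the part that bears it (a point fixed in the world has none). Each returns a list of dicts, best first, with "conf" (0 to 1); they miss things now and then, are a little off and sometimes report something else, mostly with a low value. They report only what shows in the picture. A call takes as long as a camera call.
- masks_of(target, camera): "pixels" (480x640 bool, what is visible of it) and "at" ([column, row] in pixels, amid what is visible of it).
The state is a dict: "clock": time; "joint_pos": joint angles; "joint_vel": joint speeds; "tau": joint torques, N m; "eef_pos": TCP position; "tool_rot": TCP orientation; "ft_force": force on the tool from outside, world axes, zero at the start; "ft_torque": the same for the moment, N m; "grip_width": finger opening in m.
Only numpy, scipy, OpenCV 4.12 (cv2) and the standard library are available. Lean on these libraries where they do the work, as an engineer would, in place of code of your own. Each camera call takes 0.05 s, during which the arm holds its last target. There are 200 camera calls.

## Task

Pull the tray of the small sample cabinet all the way out to its stop. Then take the stirring rod from its stand and lower it gently, rubber tip first, into the open vial in the tray until it rests on the vial's bottom; do not drop it in, and let go of it there. Leave the tray fully out and the vials standing upright in their holes, and do not shift the black stopper, the weighing boat or the timer.

Things in the scene. Friction and masses are not known exactly. Their poses are not given: they have to be found in the camera images.
- cabinet: small white bench-top cabinet, 140 x 140 x 100 mm high, fixed to the worktop; origin at the centre of its underside; its front, with the tray, looks along its own -x; it has one wide shallow tray that slides out along -x
- tray (a joint): how far the tray is pulled out of the cabinet, in m: 0 shut, 0.090 at its stop; it slides with about 2 N of friction and stays where it is left; it starts shut
- tray_handle (a point): middle of the tray's handle: a level steel bar 10 mm thick, 96 mm long, along the cabinet's y, 72 mm above the worktop, on two posts 42 mm either side of the middle; the gap between bar and tray front is 35 mm, open from above. Tray front: 136 mm wide, 12 mm thick, top edge 89 mm above the worktop
- vial_open: open clear glass vial without a cap, 22 mm across, 50 mm tall, bore 15 mm across and 46 mm deep; origin at the centre of its underside, 20 mm above the worktop, z up; loose in one of three holes (25 mm across, 38 mm apart, in a row across the tray, 87 mm behind the handle bar) of the tray's grey rack plate; hidden in the cabinet until the tray is out
- vial_floor (a point): centre of the open vial's inner bottom, 4 mm above its underside, 24 mm above the worktop
- capped_a: closed vial with a white cap, 23 mm across and 48 mm tall, loose in another hole of the rack plate; origin at the centre of its underside
- capped_b: another closed vial with a white cap, the same as capped_a, in the remaining hole; origin at the centre of its underside
- rod: straight round steel stirring rod, 8 mm across and 130 mm long, 30 g, whose lowest 20 mm are black rubber; stands upright in its stand; origin at the centre of the rubber tip's end face, z along the rod towards its bare end
- stand: dark steel stand fixed to the worktop: round foot 58 mm across with an upright tube 19 mm across whose rim is 44 mm above the worktop; the rod stands in the tube's 10 mm bore, its end 14 mm above the worktop; origin at the centre of the stand's underside
- stopper: small black rubber stopper, 26 mm across and 25 mm tall; origin at the centre of its underside; to be left alone
- weigh_boat: white square weighing boat, 60 x 60 x 15 mm; origin at the centre of its underside; to be left alone
- timer: laboratory timer, 66 x 72 x 36 mm; origin at the centre of its underside; to be left alone
- rod_top (a point): the rod's bare upper end, 130 mm from its tip

How it is judged:
By the outcome, as a careful person would: the job done as asked, in the order asked, and still so for the second after the job is handed in, with the robot touching nothing.
It also fails if it takes over 64 s, if anything falls off the work surface, if the arm or the gripper's body presses on something with over 40 N, if the wrist force passes 120 N, or if a joint passes its speed limit or range.

## Working session

There is one attempt and no reset: what is moved stays moved. The work goes in short steps, Python scripts to look and compute and a tool call to move; the robot and the scene stay as the last step left them, time stands still between calls to the robot, and variables do not carry over. Pictures are saved under pics/ and viewed, about 8 in all and at most 12, crops included, and the job is handed in when it is done.

Besides the shell and the picture viewer there is one more tool, called after ">>>" as name(argument=value, ...), one argument or row to a line, values as JSON. jog_arm: Moves the arm, as the interface text tells. Its arguments: {"type":"object","properties":{"deltas":{"type":"array"}},"required":["deltas"]}

```bash
mkdir -p pics; cat > h.py <<'E'
import numpy as np, cv2
from workcell import *
from scipy.spatial.transform import Rotation as R
def snap(n,f): 
    im=camera(n); cv2.imwrite('pics/'+f,im[:,:,::-1]); return im
def F(m): return 240/np.tan(np.radians(m['fovy'])/2)
def ray(n,uv):
    m=camera_model(n); f=F(m); P=np.array(m['pose'])
    return P[:3,3], P[:3,:3]@np.array([(uv[0]-m['cx'])/f,(uv[1]-m['cy'])/f,1])
def at_z(n,uv,z):
    o,d=ray(n,uv); return o+d*(z-o[2])/d[2]
def proj(n,p):
    m=camera_model(n); P=np.array(m['pose']); q=P[:3,:3].T@(np.array(p)-P[:3,3]); return np.array([m['cx'],m['cy']])+F(m)*q[:2]/q[2]
def tri(a,ua,b,ub):
    o1,d1=ray(a,ua);o2,d2=ray(b,ub)
    t=np.linalg.lstsq(np.c_[d1,-d2],o2-o1,rcond=None)[0]
    p,q=o1+d1*t[0],o2+d2*t[1]; return (p+q)/2,np.linalg.norm(p-q)
E
python3 - <<'E'
from h import *
np.set_printoptions(precision=3,suppress=True)
a=snap('side','s0.png');b=snap('top','t0.png')
for n in('side','top'):
    m=camera_model(n);print(n,m)
    for t in('cabinet','tray_handle','rod','stand','stopper','weigh_boat','timer'):
        for r in masks_of(t,n)[:2]:
            ys,xs=np.nonzero(r['pixels']);print(t,round(r['conf'],2),r['at'],xs.min() if len(xs) else 0,xs.max(),ys.min(),ys.max())
print(get_obs())
E
```

```text
side {'fovy': 42.21329736236986, 'cx': 321.78373552980736, 'cy': 232.79932865125912, 'pose': array([[-0.923, -0.22 ,  0.316,  0.204],
       [-0.385,  0.496, -0.779,  0.669],
       [ 0.014, -0.84 , -0.542,  0.704],
       [ 0.   ,  0.   ,  0.   ,  1.   ]])}
cabinet 0.83 [239.4, 291.0] 172 313 236 346
tray_handle 0.79 [273.1, 304.5] 247 313 264 345
rod 0.56 [379.1, 227.1] 375 381 201 247
stand 0.59 [374.5, 266.1] 360 389 247 274
stand 0.3 [335.4, 221.7] 320 350 215 234
stopper 0.61 [317.7, 251.9] 309 321 243 259
weigh_boat 0.84 [337.9, 220.8] 320 350 216 233
timer 0.84 [421.7, 223.6] 401 435 206 240
timer 0.47 [317.7, 251.1] 309 320 243 259
top {'fovy': 52.78287350011612, 'cx': 310.3346558730929, 'cy': 241.3901111946798, 'pose': array([[-0.027, -0.983,  0.18 ,  0.384],
       [-0.999,  0.023, -0.027, -0.165],
       [ 0.023, -0.181, -0.983,  0.946],
       [ 0.   ,  0.   ,  0.   ,  1.   ]])}
cabinet 0.66 [228.1, 190.7] 187 272 143 254
tray_handle 0.92 [228.5, 230.4] 189 267 218 254
stand 0.88 [351.8, 282.3] 339 369 266 294
stand 0.32 [225.9, 193.6] 187 272 143 255
weigh_boat 0.79 [396.7, 217.9] 379 416 201 238
weigh_boat 0.38 [229.2, 229.6] 189 266 218 254
timer 0.68 [434.2, 298.1] 414 457 279 320
timer 0.44 [352.1, 284.0] 340 368 266 295
{'clock': 0.8, 'joint_pos': array([1.314, 0.241, 0.005, 1.335, 0.   , 1.571]), 'joint_vel': array([-0.   , -0.001,  0.   , -0.002,  0.001,  0.   ]), 'tau': array([ -0.001, -37.215,  25.268,   0.001,  -0.   ,  -0.   ]), 'eef_pos': array([0.127, 0.484, 0.231]), 'tool_rot': array([ 0.128,  0.992,  0.   , -0.   ]), 'ft_force': array([0.306, 1.01 , 0.106]), 'ft_torque': array([-0.023,  0.079, -0.039]), 'grip_width': 0.08514948374539363}
```

```bash
python3 - <<'E'
import cv2,numpy as np
s=cv2.imread('pics/s0.png')[180:380,160:460];t=cv2.imread('pics/t0.png')[130:330,175:475]
cv2.imwrite('pics/c0.png',np.vstack([cv2.resize(x,(450*1,300),interpolation=3) for x in(s,t)]))
E
```

```text
(no output)
```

View pics/c0.png

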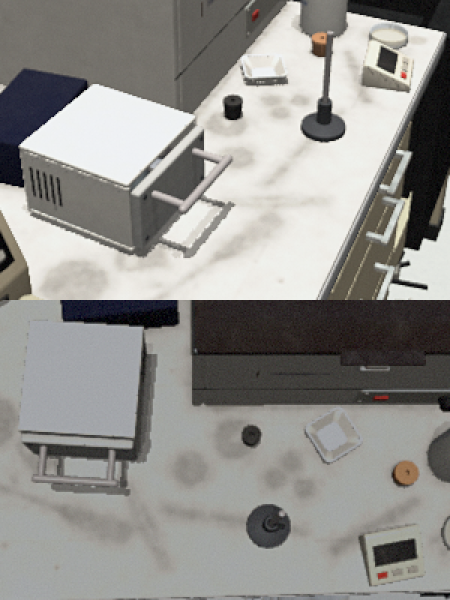

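```bash
python3 - <<'E'
from h import *
np.set_printoptions(precision=4,suppress=True)
c=lambda u,v,z:at_z('top',(175+u/1.5,130+(v-300)/1.5),z)
d=lambda u,v,z:at_z('side',(160+u/1.5,180+v/1.5),z)
print('bar top',c(35,478,.072),c(127,482,.072)); print('bar side',d(231,159,.072),d(184,208,.072))
print('cab',[c(*p,.1)[:2] for p in((28,320),(145,325),(141,437),(22,432))])
print('cab side',[d(*p,.1)[:2] for p in((98,84),(203,123),(135,188),(20,150))])
print('rodtop',c(282,513,.144),d(331,32,.144),tri('top',(363,272),'side',(380.7,201.3)))
print('stand foot',c(269,525,.005),d(323,128,.005),'rim',d(325,100,.044))
print('stopper',c(251,435,.025), 'boat',c(333,436,.01),'timer',c(393,554,.03))
E
```

```text
bar top [0.5353 0.0156 0.072 ] [ 0.5278 -0.0958  0.072 ]
bar side [ 0.5216 -0.0833  0.072 ] [0.5335 0.0114 0.072 ]
cab [array([0.7269, 0.0212]), array([ 0.7178, -0.1217]), array([ 0.5771, -0.1151]), array([0.5863, 0.026 ])]
cab side [array([ 0.7081, -0.1193]), array([ 0.5618, -0.0974]), array([0.5774, 0.0327]), array([0.7189, 0.0258])]
rodtop [ 0.4769 -0.2734  0.144 ] [ 0.4734 -0.2749  0.144 ] (array([ 0.475 , -0.2737,  0.1447]), np.float64(0.003737498061962379))
stand foot [ 0.4777 -0.2745  0.005 ] [ 0.473  -0.2699  0.005 ] rim [ 0.4749 -0.276   0.044 ]
stopper [ 0.5937 -0.2539  0.025 ] boat [ 0.5934 -0.3643  0.01  ] timer [ 0.4346 -0.427   0.03  ]
```

```bash
cat >> h.py <<'E'
def plan(pos,yaw,n,grip):
    """rows (tool frame) to pos with the tool's y at world angle yaw (deg), pointing down"""
    o=get_obs(); p=np.array(o['eef_pos']); r=R.from_quat(o['tool_rot'])
    y=np.radians(yaw); yv=np.array([np.cos(y),np.sin(y),0]); z=np.array([0,0,-1.])
    g=R.from_matrix(np.c_[np.cross(yv,z),yv,z])
    w=(r.inv()*g).as_rotvec(); d=np.array(pos)-p
    print('err mm',np.round(d*1e3,1),'rotvec',np.round(np.degrees(w),2),'F',np.round(o['ft_force'],1),'t',o['clock'],'w',o['grip_width'])
    for i in range(n):
        ri=r*R.from_rotvec(w*i/n)
        print(np.round(np.r_[ri.inv().apply(d/n)*1e3,np.degrees(w/n)],1).tolist()+[grip])
E
python3 -c "
from h import *
plan([.53,-.036,.17],-4,15,42)"
```

```text
err mm [ 403.  -519.6  -61.3] rotvec [ 0.000e+00 -1.000e-02  7.929e+01] F [0.3 1.  0.1] t 0.8 w 0.08514948374539363
[-34.8, -26.7, 4.1, 0.0, -0.0, 5.3, 42]
[-37.1, -23.4, 4.1, 0.0, -0.0, 5.3, 42]
[-39.1, -19.8, 4.1, 0.0, -0.0, 5.3, 42]
[-40.8, -16.2, 4.1, 0.0, -0.0, 5.3, 42]
[-42.1, -12.3, 4.1, 0.0, -0.0, 5.3, 42]
[-43.0, -8.4, 4.1, 0.0, -0.0, 5.3, 42]
[-43.6, -4.4, 4.1, 0.0, -0.0, 5.3, 42]
[-43.8, -0.4, 4.1, 0.0, -0.0, 5.3, 42]
[-43.7, 3.7, 4.1, 0.0, -0.0, 5.3, 42]
[-43.2, 7.7, 4.1, 0.0, -0.0, 5.3, 42]
[-42.3, 11.6, 4.1, 0.0, -0.0, 5.3, 42]
[-41.0, 15.5, 4.1, 0.0, -0.0, 5.3, 42]
[-39.4, 19.2, 4.1, 0.0, -0.0, 5.3, 42]
[-37.5, 22.7, 4.1, 0.0, -0.0, 5.3, 42]
[-35.2, 26.1, 4.1, 0.0, -0.0, 5.3, 42]
```

>>> jog_arm(
  deltas=[
    [[-35,-27,4,0,0,5.3,42],[-37,-23,4,0,0,5.3,42],[-39,-20,4,0,0,5.3,42],[-41,-16,4,0,0,5.3,42],[-42,-12,4,0,0,5.3,42]],
  ],
)

```text
clock: 1.3
eef_pos: [0.2627, 0.3103, 0.2105]
tool_rot: [0.355, 0.935, 0.003, 0.0]
ft_force: [1.5, 0.5, 0.7]
grip_width: 0.042
```

>>> jog_arm(
  deltas=[
    [[-43,-8,4,0,0,5.3,42],[-44,-4,4,0,0,5.3,42],[-44,0,4,0,0,5.3,42],[-44,4,4,0,0,5.3,42],[-43,8,4,0,0,5.3,42]],
  ],
)

```text
clock: 1.8
eef_pos: [0.4012, 0.1285, 0.1908]
tool_rot: [0.567, 0.824, 0.005, 0.001]
ft_force: [-0.4, 1.2, -0.5]
grip_width: 0.042
```

```bash
python3 -c "
from h import *
plan([.53,-.036,.17],-4,6,42)"
```

```text
err mm [ 128.8 -164.5  -20.8] rotvec [ 0.46 -0.4  24.92] F [-0.4  1.2 -0.5] t 1.8 w 0.041994875812477704
[-33.3, 10.2, 3.4, 0.1, -0.1, 4.2, 42]
[-32.5, 12.6, 3.4, 0.1, -0.1, 4.2, 42]
[-31.5, 14.9, 3.4, 0.1, -0.1, 4.2, 42]
[-30.3, 17.2, 3.4, 0.1, -0.1, 4.2, 42]
[-29.0, 19.3, 3.5, 0.1, -0.1, 4.2, 42]
[-27.5, 21.4, 3.5, 0.1, -0.1, 4.2, 42]
```

>>> jog_arm(
  deltas=[
    [[-33,10,3.5,0.1,-0.1,4.2,42],[-32.5,12.5,3.5,0.1,-0.1,4.2,42],[-31.5,15,3.5,0.1,-0.1,4.2,42],[-30,17,3.5,0.1,-0.1,4.2,42],[-29,19,3.5,0.1,-0.1,4.2,42]],
  ],
)

```text
clock: 2.3
eef_pos: [0.5109, -0.0177, 0.1734]
tool_rot: [0.715, 0.699, 0.0, 0.001]
ft_force: [0.1, -0.1, -0.6]
grip_width: 0.0423
```

>>> jog_arm(
  deltas=[
    [[-27.5,21.5,3.5,0.1,-0.1,4.2,42],[0,0,0,0,0,0,42]],
  ],
)

```text
clock: 2.5
eef_pos: [0.5347, -0.0503, 0.1691]
tool_rot: [0.743, 0.669, -0.001, 0.002]
ft_force: [-1.0, -0.2, -0.2]
grip_width: 0.0422
```

```bash
python3 - <<'E'
from h import *
plan([.53,-.036,.055],-4,4,42)
s=snap('side','s1.png');t=snap('top','t1.png')
o=get_obs()
for n,im in(('side',s),('top',t)):
    print(n,proj(n,o['eef_pos']),proj(n,[.53,-.037,.072]),proj(n,np.array(o['eef_pos'])*[1,1,0]+[0,0,.072]))
a=cv2.resize(s[160:360,160:360],(400,400),interpolation=3);b=cv2.resize(t[130:330,130:330],(400,400),interpolation=3)
cv2.imwrite('pics/c1.png',np.hstack([a,b])[:,:,::-1])
E
```

```text
err mm [  -4.7   14.3 -114.1] rotvec [ 0.13  0.23 -1.95] F [-1.  -0.2 -0.2] t 2.5 w 0.042158640031418074
[3.5, -1.6, 28.5, 0.0, 0.1, -0.5, 42]
[3.5, -1.6, 28.5, 0.0, 0.1, -0.5, 42]
[3.5, -1.5, 28.5, 0.0, 0.1, -0.5, 42]
[3.5, -1.5, 28.5, 0.0, 0.1, -0.5, 42]
side [298.7847154 246.8009115] [297.7768403  300.99001834] [299.12935433 296.73744078]
top [225.19837182 239.53590898] [227.31170999 250.87459235] [233.22031034 249.39108763]
```

View pics/c1.png

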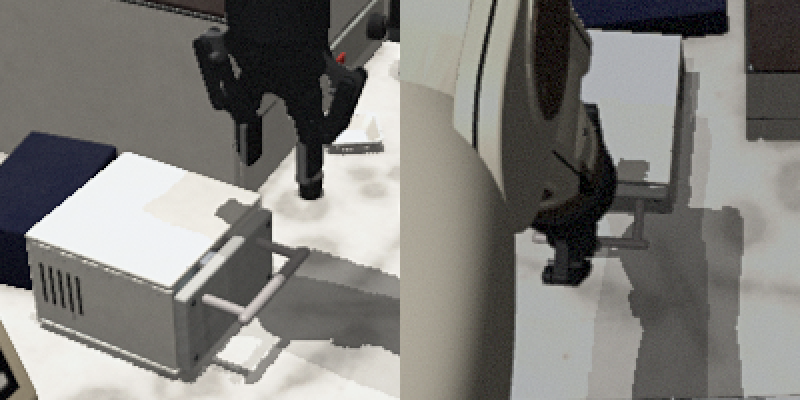

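>>> jog_arm(
  deltas=[
    [[3.5,-1.8,28,0,0,-0.5,42],[3.5,-1.8,28,0,0,-0.5,42],[3.5,-1.7,28,0,0,-0.5,42],[3.5,-1.7,26,0,0,-0.5,42],[0,0,3,0,0,0,42]],
  ],
)

```text
clock: 3.1
eef_pos: [0.5253, -0.0279, 0.0567]
tool_rot: [0.726, 0.688, 0.001, 0.002]
ft_force: [-0.7, 0.4, 0.9]
grip_width: 0.0419
```

```bash
python3 - <<'E'
from h import *
plan([.5285,-.036,.054],-4,1,42)
E
```

```text
err mm [ 3.2 -8.1 -2.7] rotvec [0.27 0.05 0.89] F [-0.7  0.4  0.9] t 3.1 w 0.04189898250400584
[-7.9, 3.6, 2.7, 0.3, 0.1, 0.9, 42]
```

>>> jog_arm(
  deltas=[
    [[-6,3.5,2.5,0,0,0.9,42],[0,0,0,0,0,0,20],[0,0,0,0,0,0,9],[0,0,0,0,0,0,8],[0,0,0,0,0,0,8]],
  ],
)

```text
clock: 3.6
eef_pos: [0.53, -0.0331, 0.0573]
tool_rot: [0.731, 0.682, 0.003, 0.003]
ft_force: [1.0, 1.1, -7.3]
grip_width: 0.0086
```

>>> jog_arm(
  deltas=[
    [[0,-6,0,0,0,0,5],[0,-10,0,0,0,0,5],[0,-10,0,0,0,0,5]],
  ],
)

```text
clock: 3.9
eef_pos: [0.5053, -0.0309, 0.0573]
tool_rot: [0.731, 0.682, 0.005, 0.004]
ft_force: [3.7, 0.9, -5.4]
grip_width: 0.0077
```

>>> jog_arm(
  deltas=[
    [[0,-14,0,0,0,0,5],[0,-14,0,0,0,0,5],[0,-14,0,0,0,0,5],[0,-10,0,0,0,0,5],[0,-6,0,0,0,0,5]],
  ],
)

```text
clock: 4.4
eef_pos: [0.4426, -0.0254, 0.0573]
tool_rot: [0.731, 0.682, 0.007, 0.004]
ft_force: [2.9, 1.0, -7.5]
grip_width: 0.008
```

>>> jog_arm(
  deltas=[
    [[0,-4,0,0,0,0,5],[0,-4,0,0,0,0,5],[0,-3,0,0,0,0,5]],
  ],
)

```text
clock: 4.7
eef_pos: [0.4419, -0.0253, 0.0574]
tool_rot: [0.731, 0.682, 0.015, 0.013]
ft_force: [8.8, 1.0, -14.8]
grip_width: 0.0077
```

>>> jog_arm(
  deltas=[
    [[0,-8,0,0,0,0,5],[0,-8,0,0,0,0,5],[0,-8,0,0,0,0,5]],
  ],
)

```text
clock: 5.0
eef_pos: [0.4424, -0.0254, 0.0575]
tool_rot: [0.731, 0.681, 0.03, 0.03]
ft_force: [25.8, 0.1, -31.9]
grip_width: 0.0076
```

>>> jog_arm(
  deltas=[
    [[0,0,0,0,0,0,5],[0,0,0,0,0,0,15],[0,0,0,0,0,0,40],[0,0,0,0,0,0,40]],
  ],
)

```text
clock: 5.4
eef_pos: [0.4423, -0.0262, 0.0584]
tool_rot: [0.73, 0.682, 0.03, 0.03]
ft_force: [1.6, -0.8, 0.3]
grip_width: 0.0399
```

```bash
python3 - <<'E'
from h import *
plan([.4423,-.026,.21],-4,4,40)
E
```

```text
err mm [ -0.    0.2 151.6] rotvec [ 4.86 -0.1   0.03] F [ 1.6 -0.8  0.3] t 5.4 w 0.03986436939273682
[0.1, 3.2, -37.8, 1.2, -0.0, 0.0, 40]
[0.1, 2.4, -37.8, 1.2, -0.0, 0.0, 40]
[0.1, 1.6, -37.9, 1.2, -0.0, 0.0, 40]
[0.1, 0.8, -37.9, 1.2, -0.0, 0.0, 40]
```

>>> jog_arm(
  deltas=[
    [[0,1.5,-18,0.5,0,0,40],[0,3,-38,1.2,0,0,40],[0,2,-38,1.2,0,0,40],[0,1,-38,1.2,0,0,40],[0,0.5,-20,0.7,0,0,40]],
  ],
)

```text
clock: 5.9
eef_pos: [0.4361, -0.0269, 0.214]
tool_rot: [0.731, 0.682, -0.005, -0.005]
ft_force: [0.4, 0.0, 0.1]
grip_width: 0.0401
```

```bash
python3 - <<'E'
from h import *
plan([.475,-.274,.19],-4,5,50)
E
```

```text
err mm [  38.9 -247.1  -24. ] rotvec [-0.75  0.03  0.04] F [0.4 0.  0.1] t 5.9 w 0.04010999625111765
[-48.8, 11.2, 4.7, -0.1, 0.0, 0.0, 50]
[-48.8, 11.2, 4.7, -0.1, 0.0, 0.0, 50]
[-48.8, 11.2, 4.7, -0.1, 0.0, 0.0, 50]
[-48.8, 11.2, 4.8, -0.1, 0.0, 0.0, 50]
[-48.8, 11.2, 4.8, -0.1, 0.0, 0.0, 50]
```

>>> jog_arm(
  deltas=[
    [[-42,9.5,4,-0.2,0,0,50],[-44,10,4,-0.2,0,0,50],[-44,10,4,-0.2,0,0,50],[-44,10,4,-0.2,0,0,50],[-43,10,4,0,0,0,50]],
  ],
)

```text
clock: 6.4
eef_pos: [0.4756, -0.2491, 0.2029]
tool_rot: [0.726, 0.687, 0.004, 0.007]
ft_force: [1.3, -0.1, -0.9]
grip_width: 0.0497
```

>>> jog_arm(
  deltas=[
    [[-15,4,2,0,0,0,50],[0,0,0,0,0,0,50],[0,0,0,0,0,0,50]],
  ],
)

```text
clock: 6.7
eef_pos: [0.4774, -0.2694, 0.2003]
tool_rot: [0.729, 0.685, 0.004, 0.006]
ft_force: [-0.3, -0.4, -0.8]
grip_width: 0.0498
```

```bash
python3 - <<'E'
from h import *
plan([.475,-.274,.19],-4,1,50)
s=snap('side','s2.png');t=snap('top','t2.png')
o=get_obs()
for n in('side','top'):
    print(n,'tcp',proj(n,o['eef_pos']))
    for k in('vial_open','capped_a','tray_handle','rod'):
        for r in masks_of(k,n)[:2]: print(k,r['conf'],r['at'])
a=cv2.resize(s[180:380,220:420],(600,600),interpolation=3)
cv2.imwrite('pics/c2.png',a[:,:,::-1])
b=cv2.resize(t[180:330,180:380],(800,600),interpolation=3)
cv2.imwrite('pics/c3.png',b[:,:,::-1])
E
```

```text
err mm [ -2.4  -4.6 -10.3] rotvec [0.81 0.17 0.43] F [-0.3 -0.4 -0.8] t 6.7 w 0.049777143602951095
[-4.7, -2.3, 10.3, 0.8, 0.2, 0.4, 50]
side tcp [379.37675925 174.47911932]
vial_open 0.58 [296.8, 311.7]
capped_a 0.8 [288.0, 321.7]
capped_a 0.46 [311.4, 295.9]
tray_handle 0.8 [288.9, 314.7]
tray_handle 0.38 [308.8, 296.9]
rod 0.73 [380.3, 223.4]
top tcp [364.63399445 267.27321153]
capped_a 0.47 [246.1, 255.7]
capped_a 0.44 [203.7, 251.7]
tray_handle 0.61 [227.5, 258.9]
```

View pics/c2.png

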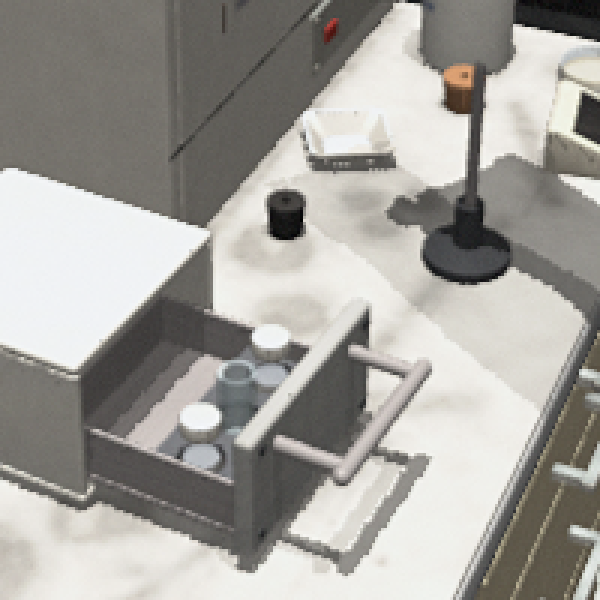

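View pics/c3.png

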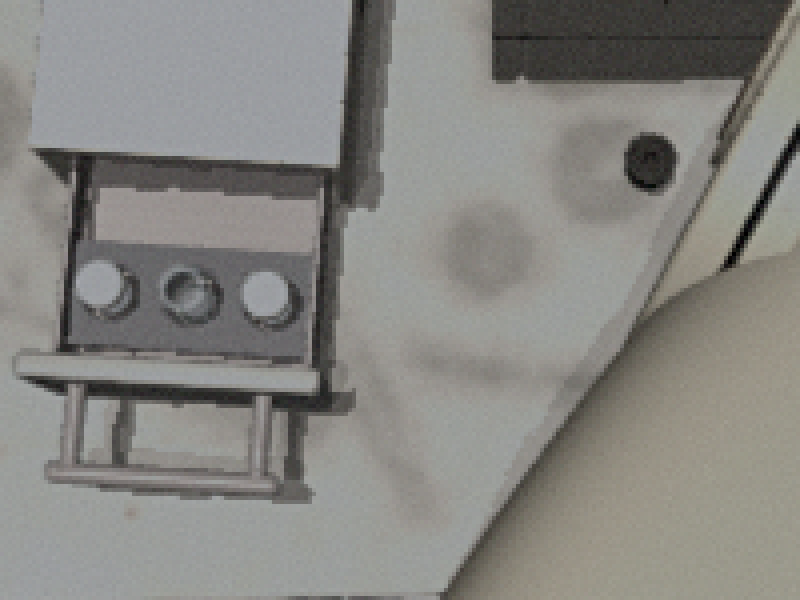

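```bash
python3 - <<'E'
from h import *
np.set_printoptions(precision=4,suppress=True)
s=lambda u,v,z:at_z('side',(220+u/3,180+v/3),z)
t=lambda u,v,z:at_z('top',(180+u/4,180+v/4),z)
print('rim',s(236,374,.07),t(187,287,.07),tri('side',(220+236/3,180+374/3),'top',(180+187/4,180+287/4)))
print('caps side',s(270,337,.068),s(200,415,.068),'top',t(266,295,.068),t(100,284,.068))
print('bar side',s(427,367,.072),s(343,472,.072),'top',t(48,472,.072),t(277,486,.072))
print('rod top',s(480,66,.144),'rim',s(468,203,.044), 'foot', s(466,250,.006))
E
```

```text
rim [ 0.5259 -0.0314  0.07  ] [ 0.5287 -0.0357  0.07  ] (array([ 0.5286, -0.0354,  0.0664]), np.float64(0.0015666314729956927))
caps side [ 0.523  -0.0699  0.068 ] [0.5303 0.0041 0.068 ] top [ 0.5245 -0.0714  0.068 ] [0.5314 0.0042 0.068 ]
bar side [ 0.4341 -0.0753  0.072 ] [0.4449 0.0187 0.072 ] top [0.4461 0.0256 0.072 ] [ 0.4372 -0.0765  0.072 ]
rod top [ 0.4738 -0.2721  0.144 ] rim [ 0.4749 -0.2723  0.044 ] foot [ 0.4747 -0.2748  0.006 ]
```

>>> jog_arm(
  deltas=[
    [[-3.5,-3,25,0.8,0.2,0,40],[0,0,30,0,0,0,30],[0,0,25,0,0,0,30],[0,0,15,0,0,0,30],[0,0,0,0,0,0,30]],
  ],
)

```text
clock: 7.7
eef_pos: [0.4771, -0.2731, 0.1045]
tool_rot: [0.728, 0.686, 0.001, 0.003]
ft_force: [-0.5, -0.4, 0.2]
grip_width: 0.0299
```

```bash
python3 - <<'E'
from h import *
plan([.4745,-.273,.100],-4.5,1,30)
s=snap('side','s3.png')
a=cv2.resize(s[150:300,290:490],(800,600),interpolation=3)
cv2.imwrite('pics/c4.png',a[:,:,::-1])
E
```

```text
err mm [-2.6  0.1 -4.5] rotvec [0.32 0.15 1.08] F [-0.5 -0.4  0.2] t 7.7 w 0.029941403069484635
[-0.1, -2.7, 4.5, 0.3, 0.1, 1.1, 30]
```

View pics/c4.png

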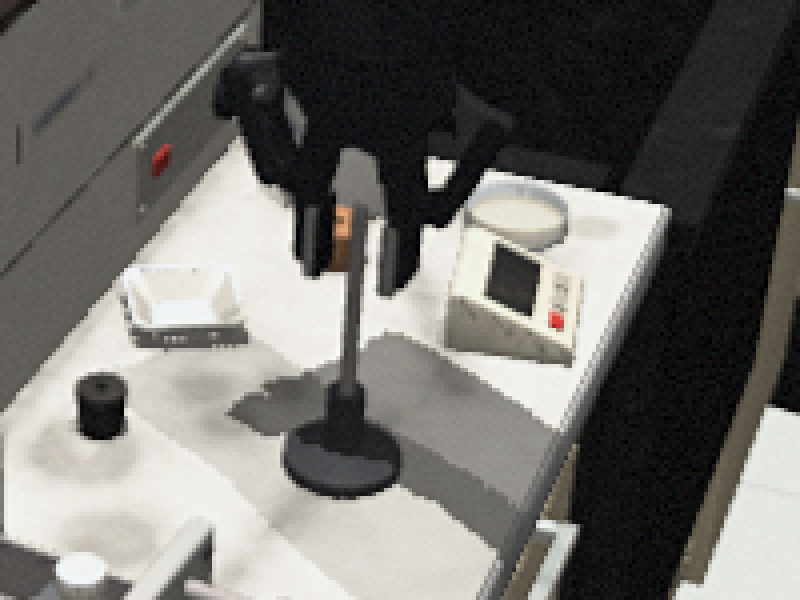

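>>> jog_arm(
  deltas=[
    [[0,-2.5,4,0.3,0,1,24],[0,0,0,0,0,0,14],[0,0,0,0,0,0,6],[0,0,0,0,0,0,3],[0,0,0,0,0,0,3]],
  ],
)

```text
clock: 8.25
eef_pos: [0.4771, -0.2744, 0.1054]
tool_rot: [0.734, 0.679, 0.0, 0.005]
ft_force: [-1.2, 0.2, -0.0]
grip_width: 0.0068
```

>>> jog_arm(
  deltas=[
    [[0,0,-6,0,0,0,3],[0,0,-20,0,0,0,3],[0,0,-30,0,0,0,3],[0,0,-30,0,0,0,3],[0,0,-10,0,0,0,3]],
  ],
)

```text
clock: 8.75
eef_pos: [0.4762, -0.2735, 0.2047]
tool_rot: [0.734, 0.679, 0.0, 0.004]
ft_force: [0.4, -1.1, -1.0]
grip_width: 0.0059
```

```bash
python3 - <<'E'
from h import *
o=get_obs()
print(proj('side',o['eef_pos']))
plan([.475,-.273,.22],-4.5,1,3)
s=snap('side','s4.png');t=snap('top','t4.png')
cv2.imwrite('pics/c5.png',np.hstack([cv2.resize(s[110:310,290:490],(400,400),interpolation=3),cv2.resize(t[180:380,270:470],(400,400),interpolation=3)])[:,:,::-1])
E
```

```text
[381.19370778 171.32002818]
err mm [-1.2  0.5 15.3] rotvec [ 0.34  0.3  -0.  ] F [ 0.4 -1.1 -1. ] t 8.75 w 0.005872149008859235
[0.3, -1.1, -15.3, 0.3, 0.3, -0.0, 3]
```

View pics/c5.png

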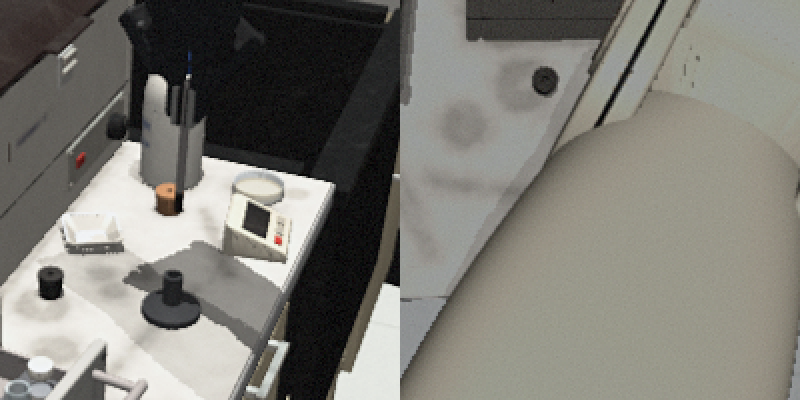

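```bash
python3 - <<'E'
from h import *
o=get_obs();p=np.array(o['eef_pos']);z=R.from_quat(o['tool_rot']).apply([0,0,1])
g=p-.019*z
for n,d in(('tip',.110),('top',-.020)): print(n,proj('side',g+d*z),g+d*z)
for r in masks_of('rod','side'):
    ys,xs=np.nonzero(r['pixels']);
    if len(ys): print(r['conf'],r['at'],ys.min(),ys.max(),xs[ys==ys.max()].mean(),xs[ys==ys.min()].mean())
plan([.5275,-.034,.225],-4.5,6,3)
E
```

```text
tip [377.87438474 216.36716699] [ 0.47624438 -0.27377521  0.11212003]
top [382.84887407 152.03386304] [ 0.4756743  -0.27311673  0.24211712]
0.62 [290.9, 312.7] 278 364 302.0 274.0
0.62 [298.7, 310.5] 300 323 297.0 298.5
0.49 [379.1, 195.1] 173 215 378.0 381.0
err mm [ 52.6 238.8  23.8] rotvec [ 0.09  0.19 -0.01] F [-0.4 -0.2 -0.5] t 8.9 w 0.006171925228977682
[40.4, 5.6, -4.1, 0.0, 0.0, -0.0, 3]
[40.4, 5.6, -4.1, 0.0, 0.0, -0.0, 3]
[40.4, 5.6, -4.0, 0.0, 0.0, -0.0, 3]
[40.4, 5.6, -4.0, 0.0, 0.0, -0.0, 3]
[40.4, 5.6, -4.0, 0.0, 0.0, -0.0, 3]
[40.4, 5.6, -4.0, 0.0, 0.0, -0.0, 3]
```

>>> jog_arm(
  deltas=[
    [[15,2,-8,0,0,0,3],[35,5,-8,0,0,0,3],[40,6,-6,0,0,0,3],[40,6,0,0,0,0,3],[40,6,0,0,0,0,3]],
  ],
)

```text
clock: 9.4
eef_pos: [0.5102, -0.0999, 0.2166]
tool_rot: [0.738, 0.675, -0.003, -0.005]
ft_force: [0.1, -0.1, -0.6]
grip_width: 0.0061
```

>>> jog_arm(
  deltas=[
    [[38,5,0,0,0,0,3],[22,3,0,0,0,0,3],[10,1,0,0,0,0,3],[0,0,0,0,0,0,3],[0,0,0,0,0,0,3]],
  ],
)

```text
clock: 9.9
eef_pos: [0.522, -0.0194, 0.2114]
tool_rot: [0.734, 0.679, -0.007, -0.01]
ft_force: [0.2, 0.4, 0.0]
grip_width: 0.0065
```

```bash
python3 - <<'E'
from h import *
plan([.5275,-.034,.205],-4.5,1,3)
E
```

```text
err mm [  5.5 -14.6  -6.4] rotvec [-1.34 -0.18  0.01] F [0.2 0.4 0. ] t 9.9 w 0.006465529519437886
[-14.1, 6.7, 6.2, -1.3, -0.2, 0.0, 3]
```

>>> jog_arm(
  deltas=[
    [[-13,6,6,-1.3,0,0,3],[0,0,10,0,0,0,3],[0,0,10,0,0,0,3],[0,0,6,0,0,0,3],[0,0,0,0,0,0,3]],
  ],
)

```text
clock: 10.4
eef_pos: [0.5249, -0.0365, 0.1759]
tool_rot: [0.737, 0.676, -0.0, -0.003]
ft_force: [-1.1, 0.3, 0.1]
grip_width: 0.0064
```

```bash
python3 - <<'E'
from h import *
plan([.5275,-.034,.175],-4.5,1,3)
o=get_obs();p=np.array(o['eef_pos']);z=R.from_quat(o['tool_rot']).apply([0,0,1])
tip=p+.091*z
s=snap('side','s5.png');t=snap('top','t5.png')
for n in('side','top'): print(tip,proj(n,tip),'vialrim',proj(n,[.5275,-.034,.07]))
cv2.imwrite('pics/c6.png',np.hstack([cv2.resize(s[230:350,240:340],(500,600),interpolation=3),cv2.resize(t[200:320,190:250],(300,600),interpolation=3)])[:,:,::-1])
E
```

```text
err mm [ 2.6  2.5 -0.9] rotvec [-0.24 -0.17 -0.39] F [-1.1  0.3  0.1] t 10.4 w 0.006449739968511378
[2.7, 2.4, 0.9, -0.2, -0.2, -0.4, 3]
[ 0.52457211 -0.0362306   0.08494637] [300.63958593 295.76727676] vialrim [298.43117428 303.4577842 ]
[ 0.52457211 -0.0362306   0.08494637] [225.81729579 252.70354339] vialrim [225.817074   252.44082734]
```

View pics/c6.png

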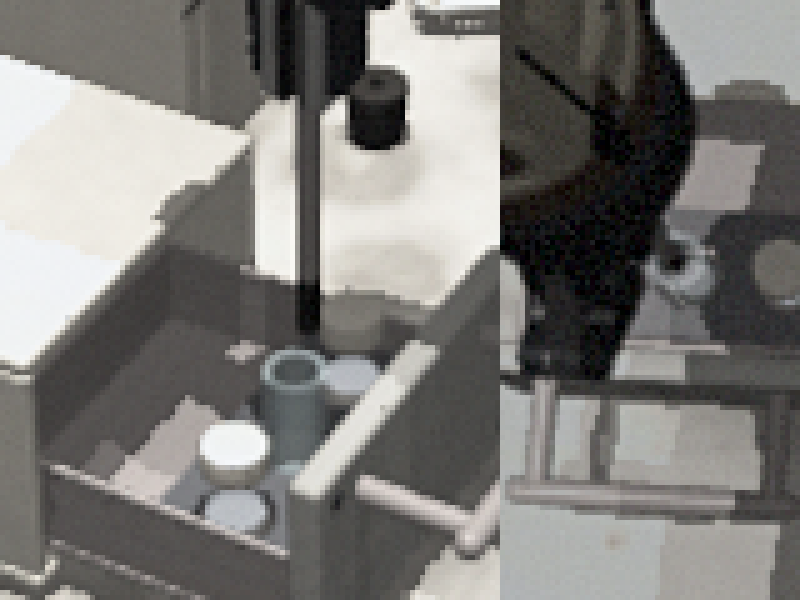

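>>> jog_arm(
  deltas=[
    [[2.4,4.3,4,-0.2,-0.2,0,3],[0,0,4,0,0,0,3],[0,0,0,0,0,0,3]],
  ],
)

```text
clock: 10.8
eef_pos: [0.5314, -0.0338, 0.1693]
tool_rot: [0.736, 0.677, 0.001, 0.002]
ft_force: [0.4, 0.6, -0.2]
grip_width: 0.0064
```

```bash
python3 - <<'E'
from h import *
plan([.529,-.034,.165],-4.5,1,3)
o=get_obs();p=np.array(o['eef_pos']);z=R.from_quat(o['tool_rot']).apply([0,0,1])
tip=p+.091*z
s=snap('side','s6.png');t=snap('top','t6.png')
for n in('side','top'): print(tip,proj(n,tip),'vialrim',proj(n,[.5275,-.034,.07]))
cv2.imwrite('pics/c7.png',np.hstack([cv2.resize(s[260:340,270:330],(450,600),interpolation=2),cv2.resize(t[230:270,210:233],(345,600),interpolation=2)])[:,:,::-1])
E
```

```text
err mm [-2.4 -0.2 -4.3] rotvec [ 0.2   0.04 -0.33] F [ 0.4  0.6 -0.2] t 10.8 w 0.0064359349137696285
[-0.4, -2.4, 4.3, 0.2, 0.0, -0.3, 3]
[ 0.53172776 -0.03389039  0.07829977] [295.9517147  298.75904634] vialrim [298.43117428 303.4577842 ]
[ 0.53172776 -0.03389039  0.07829977] [225.08295866 249.4109219 ] vialrim [225.817074   252.44082734]
```

View pics/c7.png

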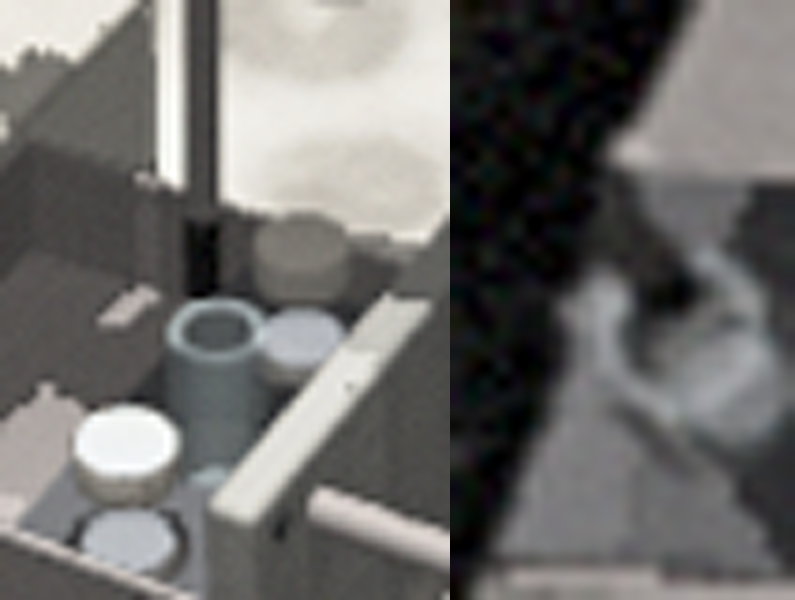

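>>> jog_arm(
  deltas=[
    [[0,-3.5,0,0.2,0,0,3],[0,0,0,0,0,0,3]],
  ],
)

```text
clock: 11.1
eef_pos: [0.528, -0.0335, 0.17]
tool_rot: [0.736, 0.677, 0.0, 0.0]
ft_force: [0.2, -0.0, -0.1]
grip_width: 0.0065
```

```bash
python3 - <<'E'
from h import *
plan([.528,-.0335,.155],-4.5,1,3)
E
```

```text
err mm [  0.  -0. -15.] rotvec [ 0.04  0.04 -0.32] F [ 0.2 -0.  -0.1] t 11.1 w 0.006474502499185273
[-0.0, 0.0, 15.0, 0.0, 0.0, -0.3, 3]
```

>>> jog_arm(
  deltas=[
    [[0,0,5,0,0,0,3],[0,0,5,0,0,0,3],[0,0,5,0,0,0,3],[0,0,4,0,0,0,3],[0,0,0,0,0,0,3]],
  ],
)

```text
clock: 11.6
eef_pos: [0.5277, -0.0335, 0.1493]
tool_rot: [0.736, 0.677, -0.0, 0.0]
ft_force: [-0.8, 0.4, 0.7]
grip_width: 0.0063
```

```bash
python3 - <<'E'
from h import *
plan([.528,-.0335,.115],-4.5,1,3)
s=snap('side','s7.png')
cv2.imwrite('pics/c8.png',cv2.resize(s[260:340,260:340],(500,500),interpolation=2)[:,:,::-1])
E
```

```text
err mm [  0.3   0.  -34.3] rotvec [ 0.04  0.04 -0.33] F [-0.8  0.4  0.7] t 11.6 w 0.006314731957731551
[0.1, 0.3, 34.3, 0.0, 0.0, -0.3, 3]
```

View pics/c8.png

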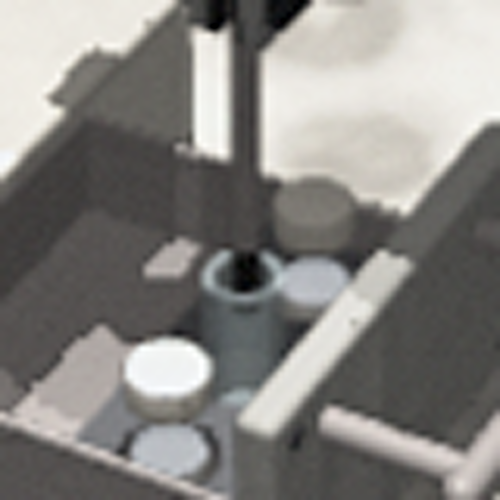

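>>> jog_arm(
  deltas=[
    [[0,0,6,0,0,0,3],[0,0,7,0,0,0,3],[0,0,7,0,0,0,3],[0,0,6,0,0,0,3],[0,0,1,0,0,0,3]],
  ],
)

```text
clock: 12.15
eef_pos: [0.528, -0.0336, 0.1203]
tool_rot: [0.736, 0.677, 0.0, 0.001]
ft_force: [0.3, 0.6, -0.5]
grip_width: 0.0058
```

>>> jog_arm(
  deltas=[
    [[0,0,1.5,0,0,0,3],[0,0,1,0,0,0,3],[0,0,0,0,0,0,3]],
  ],
)

```text
clock: 12.45
eef_pos: [0.5279, -0.0336, 0.1172]
tool_rot: [0.736, 0.677, 0.0, 0.0]
ft_force: [-0.8, 0.3, 0.2]
grip_width: 0.0063
```

>>> jog_arm(
  deltas=[
    [[0,0,1,0,0,0,3],[0,0,0,0,0,0,3]],
  ],
)

```text
clock: 12.65
eef_pos: [0.5283, -0.0336, 0.1166]
tool_rot: [0.736, 0.677, 0.0, 0.001]
ft_force: [0.3, -0.2, -0.2]
grip_width: 0.0065
```

>>> jog_arm(
  deltas=[
    [[0,0,1,0,0,0,3],[0,0,0,0,0,0,3]],
  ],
)

```text
clock: 12.85
eef_pos: [0.5285, -0.0336, 0.1158]
tool_rot: [0.736, 0.677, 0.001, 0.001]
ft_force: [-0.7, -0.1, -0.7]
grip_width: 0.006
```

>>> jog_arm(
  deltas=[
    [[0,0,1,0,0,0,3],[0,0,0,0,0,0,3]],
  ],
)

```text
clock: 13.05
eef_pos: [0.5286, -0.0336, 0.1149]
tool_rot: [0.736, 0.677, 0.001, 0.001]
ft_force: [-0.3, -0.9, 0.2]
grip_width: 0.0062
```

>>> jog_arm(
  deltas=[
    [[0,0,1,0,0,0,3],[0,0,0,0,0,0,3]],
  ],
)

```text
clock: 13.25
eef_pos: [0.5288, -0.0336, 0.114]
tool_rot: [0.736, 0.677, 0.001, 0.001]
ft_force: [-1.3, 0.8, 0.8]
grip_width: 0.0065
```

>>> jog_arm(
  deltas=[
    [[0,-0.5,1,0,0,0,3],[0,0,0,0,0,0,3]],
  ],
)

```text
clock: 13.45
eef_pos: [0.529, -0.0336, 0.1141]
tool_rot: [0.736, 0.677, 0.002, 0.002]
ft_force: [0.3, -0.5, -0.3]
grip_width: 0.0064
```

>>> jog_arm(
  deltas=[
    [[0,0,1,0,0,0,3],[0,0,0,0,0,0,3]],
  ],
)

```text
clock: 13.65
eef_pos: [0.5293, -0.0337, 0.114]
tool_rot: [0.736, 0.677, 0.002, 0.003]
ft_force: [0.6, -1.0, 0.6]
grip_width: 0.0061
```

>>> jog_arm(
  deltas=[
    [[0,-0.8,2,0.3,0,0,3],[0,0,0,0,0,0,3]],
  ],
)

```text
clock: 13.85
eef_pos: [0.5301, -0.0337, 0.1142]
tool_rot: [0.736, 0.677, 0.002, 0.002]
ft_force: [0.5, -0.0, -1.2]
grip_width: 0.0063
```

>>> jog_arm(
  deltas=[
    [[0,-0.5,2,0.2,0,0,3],[0,0,0,0,0,0,3]],
  ],
)

```text
clock: 14.05
eef_pos: [0.5309, -0.0337, 0.1141]
tool_rot: [0.736, 0.677, 0.002, 0.002]
ft_force: [0.2, 0.4, 0.1]
grip_width: 0.006
```

```bash
python3 - <<'E'
from h import *
o=get_obs();print(np.round(o['joint_pos'],3),np.round(o['tau'],1),o['ft_force'],o['ft_torque'])
plan([.528,-.0335,.114],-4.5,1,3)
s=snap('side','s8.png');t=snap('top','t8.png')
cv2.imwrite('pics/c9.png',np.hstack([cv2.resize(s[220:340,250:350],(500,600),interpolation=2),cv2.resize(t[220:280,205:235],(300,600),interpolation=2)])[:,:,::-1])
E
```

```text
[-6.300e-02  3.780e-01 -1.200e-01  1.067e+00 -1.000e-03  1.592e+00] [  0.  -41.8  23.4  -0.1  -0.   -0. ] [0.23795262 0.35043124 0.08002148] [-0.022782   -0.01319572  0.01730883]
err mm [-2.9  0.2 -0.1] rotvec [ 0.31  0.02 -0.33] F [0.2 0.4 0.1] t 14.05 w 0.0060379121962375855
[0.0, -2.9, 0.0, 0.3, 0.0, -0.3, 3]
```

View pics/c9.png

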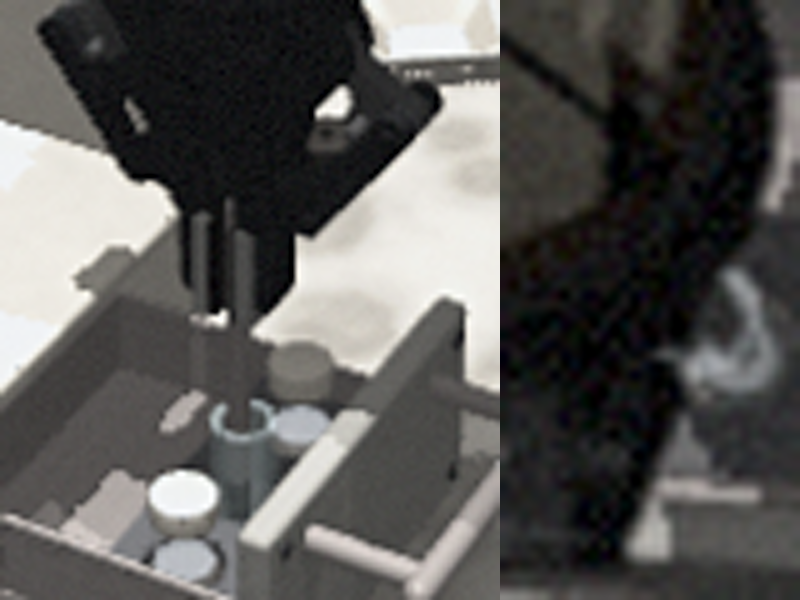

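>>> jog_arm(
  deltas=[
    [[0,-2,1.5,0.3,0,0,3]],
  ],
)

```text
clock: 14.25
eef_pos: [0.5308, -0.0337, 0.1137]
tool_rot: [0.736, 0.677, 0.001, 0.002]
ft_force: [0.8, -0.1, 11.4]
grip_width: 0.0063
```

>>> jog_arm(
  deltas=[
    [[0,0,0,0,0,0,3],[0,-2,0,0,0,0,3],[0,-1,0,0,0,0,3],[0,0,0,0,0,0,3]],
  ],
)

```text
clock: 14.65
eef_pos: [0.5293, -0.0336, 0.1139]
tool_rot: [0.736, 0.677, 0.002, 0.003]
ft_force: [0.2, -0.4, 4.2]
grip_width: 0.0062
```

Release gradually, straight up after.

>>> jog_arm(
  deltas=[
    [[0,0,0,0,0,0,7.5],[0,0,0,0,0,0,9],[0,0,0,0,0,0,11],[0,0,0,0,0,0,14],[0,0,0,0,0,0,18]],
  ],
)

```text
clock: 15.15
eef_pos: [0.5263, -0.0334, 0.1114]
tool_rot: [0.736, 0.677, 0.0, 0.0]
ft_force: [0.5, 0.1, 0.2]
grip_width: 0.0179
```

>>> jog_arm(
  deltas=[
    [[0,0,0,0,0,0,24],[0,0,0,0,0,0,32],[0,0,0,0,0,0,36],[0,0,0,0,0,0,36]],
  ],
)

```text
clock: 15.55
eef_pos: [0.5258, -0.0333, 0.1109]
tool_rot: [0.736, 0.677, -0.0, -0.0]
ft_force: [-0.3, -1.0, -0.2]
grip_width: 0.0357
```

```bash
python3 - <<'E'
from h import *
plan([.529,-.0335,.20],-4.5,1,3)
s=snap('side','s9.png')
cv2.imwrite('pics/c10.png',cv2.resize(s[200:340,240:360],(514,600),interpolation=2)[:,:,::-1])
E
```

```text
err mm [ 3.2 -0.2 89.1] rotvec [-0.05  0.03 -0.33] F [-0.3 -1.  -0.2] t 15.55 w 0.035668375095571116
[0.1, 3.1, -89.1, -0.0, 0.0, -0.3, 3]
```

View pics/c10.png

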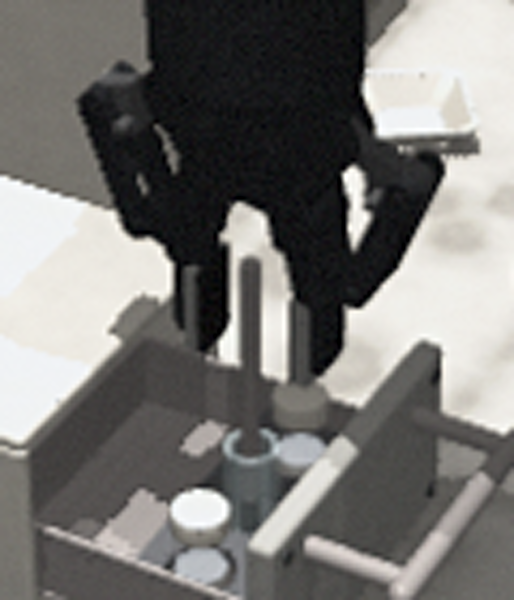

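>>> jog_arm(
  deltas=[
    [[0,0.5,-8,0,0,0,40],[0,0.5,-20,0,0,0,40],[0,0,-30,0,0,0,40],[0,0,-35,0,0,0,40],[0,0,-35,0,0,0,40]],
  ],
)

```text
clock: 16.1
eef_pos: [0.5232, -0.0331, 0.2392]
tool_rot: [0.736, 0.677, -0.005, -0.005]
ft_force: [0.7, -0.5, -0.9]
grip_width: 0.0403
```

>>> jog_arm(
  deltas=[
    [[-35,0,-10,0,0,0,40],[-45,-10,0,0,0,0,40],[-45,-15,0,0,0,0,40],[-45,-15,0,0,0,0,40],[-30,-10,0,0,0,0,40]],
  ],
)

```text
clock: 16.6
eef_pos: [0.4623, -0.2313, 0.2615]
tool_rot: [0.732, 0.681, 0.002, 0.004]
ft_force: [0.4, -0.4, 0.2]
grip_width: 0.0397
```

>>> jog_arm(
  deltas=[
    [[0,0,0,0,0,0,40],[0,0,0,0,0,0,40]],
  ],
)

```text
clock: 16.8
eef_pos: [0.4607, -0.2352, 0.263]
tool_rot: [0.735, 0.678, 0.002, 0.005]
ft_force: [0.2, 0.4, 0.8]
grip_width: 0.0398
```

```bash
python3 - <<'E'
from h import *
print(get_obs()['clock'],proj('side',[.5275,-.034,.154]),proj('top',[.5275,-.034,.154]))
s=snap('side','s10.png');t=snap('top','t10.png')
cv2.imwrite('pics/c11.png',np.hstack([cv2.resize(s[190:370,220:340],(400,600),interpolation=2),cv2.resize(t[180:330,170:270],(400,600),interpolation=2)])[:,:,::-1])
E
```

```text
16.8 [298.09916551 260.53633714] [218.25485394 244.40336037]
```

View pics/c11.png

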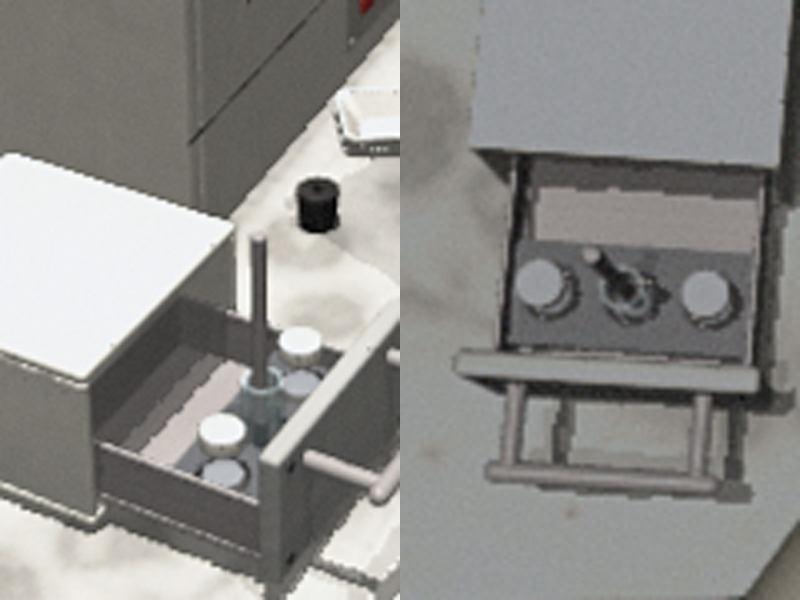

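```bash
python3 -c "
from workcell import *
print(job_done())"
```

```text
the job is handed in; nothing more can be done
None
```

I pulled the tray out to its stop, lowered the rod rubber tip first into the open vial (the middle hole), let go of it there and handed the job in. The robot clock stood at about 17 s.

**Tray:** At the stop it took a pull of about 26 N without moving further. The arm measured about 88 mm of travel against the nominal 90 mm. I put the difference down to the bar settling in the grip and did not resolve it further. The handle bar was in the same place in the top view after the rod was placed.

**Rod:** The tip met the vial's bottom at the expected height, confirmed by an 11 N upward push. That push was brief and eased to about 4 N before I opened the fingers. While feeling for the bottom the tool drifted about 3 mm sideways, and I took half of that out before letting go.

**Final check:** In the last pictures the rod stands in the vial with its top within 1 pixel of where it should be. All three vials are upright. The stopper and weighing boat looked undisturbed; the timer was not in the last view, but it looked undisturbed earlier and nothing went near it. The gripper was clear of everything.

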